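# Find the stop groove of the tile cutter by feel

## Robot

A 6-joint arm with a two-finger parallel gripper is mounted at the origin on the work surface. World frame = base frame: x ahead of the robot, y to its left, z up, the work surface at z = 0. Lengths are in mm, angles in rad, forces in N, time in s.
With the tool pointing down it reaches from about 225 to 725 mm from the base axis. Payload 3.1 kg.
Tool frame: the origin (TCP) lies on the centre line of the jaws, within the pads' length; the fingertips stand 8 mm ahead of it and the grasp point (between the pads) lies 11 mm behind it (robot.tcp_to_tips is the distance from the TCP to the fingertips, in mm); z points along the fingers, x is the direction in which the jaws open and shut, and the axes are right-handed (so a half turn about z gives the same grasp; the last joint's range is limited). The gripper opens to 85 mm and grips with 20 to 120 N. Pads are 22 mm wide; open, the fingers measure 114 mm over their backs; the gripper's body (76 mm by 85 mm) begins 54 mm behind the grasp point. The pads swing forward as they close: fully open they stand 13 mm farther back than shut.
Start: joints at [1.028, 0.048, 0.099, 1.622, 0, 1.443], TCP at [211.585, 480.468, 211.712] pointing down, gripper open.
Joint ranges: [-2.91, 2.91], [-0.99, 1.94], [-1.21, 1.42], [-2.12, 2.29], [-1.49, 1.47], [-3.14, 3.14]. Speed limits (rad/s): [2.79, 2.79, 3.14, 3.14, 3.14, 3.14].

## Interface

Orientations are given as a rotation vector (axis times angle).
In Python, from workcell import readout, viewer, workorder, robot gives the robot as it stands. The module is installed in compiled form; this text tells all that it offers.
- The arm moves only by the tool arm_command, never from a script. Its argument "series" is a list of rows, each a list of 2 entries, a list of its own where there are three numbers: the shift along the world's x, y, z in m, then the turn about the world's z in degrees. A call has exactly 8 rows; each row is the pose to reach, as a shift and turn from the pose commanded when the call began; what a row does not reach only later rows make up. A row lasts 1/12 s, in which the tool goes at most 41.7 mm and 7.16 degrees, less where a joint would pass 70% of its speed; a pose out of reach is approached as far as the arm can. A call with a gripper value outside its range is refused whole. "jaw" is the gripper command: -1 is shut, 1 is fully open, values between are in proportion, set as the call begins (left out, the last holds). The fingers move at their own pace and stop on an object; "newtons" is the grip in N (left out, the last holds). Time passes only in rows, so rows that repeat a pose let the fingers close, or fill a call up. It gives the time, the measured TCP pose, the force and the opening at its end, in the units of the state.
- readout.sense(): the state, without advancing time (a new reading comes with each control period).
- viewer.capture(name): name is "scene" or "top" or "wrist"; returns the picture (384x512x3 uint8, blue, green, red); there is no depth.
- viewer.camera_model(name): a dict with "intrinsics" (3x3 intrinsics, pixels), "k1" (the pictures are not rectified: a ray, as slopes to the right and down, at radius r is drawn at 1 + k1 r^2 times it, then the intrinsics apply), "R" (3x3) and "t" (3): a world point X has camera coordinates R X + t. Camera axes: x right, y down, z forward; pixel columns grow to the right and rows downward; lengths in mm; the calibration is good to about 2 mm. A picture is of the moment at which its call begins: read the wrist's pose just before it. camera_model takes no time and is no camera call; for the wrist camera it gives the pose at the moment of the call.
- workorder.finish_job(): hands the job in, once; it reports no verdict.
The state is a dict: "time_s": time; "joints": joint angles; "dq": joint speeds; "tau": joint torques, N m; "position": TCP position; "tool_rot": TCP orientation; "ft_force": force on the tool from outside, world axes, zero at the start; "moment": the same for the moment, N m; "grip_width": finger opening in mm.
Only numpy, scipy, OpenCV 4.12 (cv2) and the standard library are available. Lean on these libraries where they do the work, as an engineer would, in place of code of your own. Each camera call takes 0.05 s, during which the arm holds its last target. There are 200 camera calls.

## Task

Take the stop paddle out of its plaster stand and put its tongue down into the leaning slot of the tile cutter's stop box, onto the hidden rail at the right-hand end of the slot (as the robot sees it). Drag it along the rail to the left until it drops into the one hidden groove, then stop and let go, leaving the paddle standing fully down in the groove. Leave the other things on the table where they are.

Things in the scene. Friction and masses are not known exactly. Their poses are not given: they have to be found in the camera images.
- paddle: Stop paddle 180 mm long, 0.1 to 0.2 kg, upright in the stand at the start, tip 15 mm above the table. Origin at the tip, z up along it. Steel tongue, z 0 to 110 mm, 16 mm wide (y), 8 mm thick (x); wooden handle, z 110 to 180 mm, 32 mm wide (y), 18 mm thick (x). Same after half a turn about z.
- paddle_tip (a point): Centre of the end face of the paddle's tongue (same point and axes as paddle). When fully down in the groove it is 16 mm below the rail's surface, and the handle is still clear of the slot's lips.
- stand: Plaster block 70 x 70 x 60 mm high, fixed, with a loose upright hole 12 x 20 mm (x, y), 45 mm deep, that holds the paddle; origin under its centre. It stands to the left or the right of the stop box, and a jar stands on the other side.
- stop_box: Stop box of the tile cutter, fixed: aluminium box 312 mm long (y), 120 mm high, with a long slot open along its top, leaning 25 degrees towards the robot, on a dark base plate; beyond it (+x) a plywood bed with a white tile blank. Origin under its middle at table height, x away from the robot, y to the left.
- slot (a point): Middle of the slot at rail level, 50 mm above the table. y along the slot to the left, z up out of the slot (leaning 25 degrees to the robot), x across. Slot open y -75 to 75 mm, 16 mm wide; walls rise to z = 70 mm, then lips flare to 30 mm wide at z = 82. Its floor at z = 0 is a hard flat steel rail.
- pot: Amber glass jar with a white cap, 72 mm across, 100 mm high; a bystander, not to be moved. Origin under its centre.
- beaker: Glass beaker, 72 mm across, 95 mm high; a bystander, not to be moved. Origin under its centre.
- bottle: White plastic bottle, 70 mm across, 170 mm high; a bystander, not to be moved. Origin under its centre.
- bowl: White porcelain bowl, 110 mm across, 50 mm high; a bystander, not to be moved. Origin under its centre.
- brush: Brush 170 mm long, lying on the table in front of the stop box; a bystander, not to be moved. Origin in the tool, at table height.
- spatula: Spatula 200 mm long, lying on the table; a bystander, not to be moved. Origin in the tool, at table height.
- cone: Plaster cone 70 mm across, 70 mm high; a bystander, not to be moved. Origin under its centre.
- rail_search (a point): A fixed point on the rail 16 mm left of the slot's middle (same axes as slot), NOT the groove itself. The one groove, square-edged, 24 mm wide (along y) and 16 mm deep, has its centre anywhere within 34 mm to either side of this point along the rail; it cannot be seen and is not reported: it must be felt.
Things that resemble listed ones, but are neither listed nor needed, are in the scene too. What is shaped like the paddle but blue is not meant.

How it is judged:
By the outcome, as a careful person would: the job done as asked, in the order asked, and still so for the second after the job is handed in, with the robot touching nothing.
It also fails if it takes over 64 s, if anything falls off the work surface, if the arm or the gripper's body presses on something with over 40 N, if the wrist force passes 120 N, or if a joint passes its speed limit or range.

## Working session

There is one attempt and no reset: what is moved stays moved. The work goes in short steps, Python scripts to look and compute and a tool call to move; the robot and the scene stay as the last step left them, time stands still between calls to the robot, and variables do not carry over. Pictures are saved under pics/ and viewed, about 8 in all and at most 12, crops included, and the job is handed in when it is done.

Besides the shell and the picture viewer there is one more tool, called after "Request:" in YAML: its name, and indented under it one key for each argument. arm_command: Moves the arm, as the interface text tells. Its arguments: {"type":"object","properties":{"series":{"type":"array","items":{"type":"array"}},"jaw":{"type":"number"},"newtons":{"type":"number"}},"required":["series"]}

```bash
mkdir -p pics; python3 - <<'E'
from workcell import readout, viewer, workorder, robot
import cv2, numpy as np
for n in ("scene","top"):
    cv2.imwrite(f"pics/{n}0.png",viewer.capture(n)); m=viewer.camera_model(n)
    print(n,{k:np.round(v,3).tolist() for k,v in m.items()})
print(readout.sense())
E
```

```text
scene {'intrinsics': [[383.946, 0.0, 256.735], [0.0, 383.946, 193.471], [0.0, 0.0, 1.0]], 'k1': -0.126, 'R': [[-0.409, 0.912, 0.016], [0.549, 0.26, -0.795], [-0.729, -0.316, -0.607]], 't': [222.981, -239.783, 1524.146]}
top {'intrinsics': [[448.778, 0.0, 254.352], [0.0, 448.778, 197.803], [0.0, 0.0, 1.0]], 'k1': -0.104, 'R': [[0.003, -1.0, 0.011], [-0.991, -0.005, -0.135], [0.135, -0.011, -0.991]], 't': [-1.513, 515.562, 1172.24]}
{'time_s': 0.1, 'joints': array([ 1.02819397e+00,  4.86729351e-02,  9.77616632e-02,  1.62197617e+00,
       -2.65161961e-05,  1.44303287e+00]), 'dq': array([ 0.00076822, -0.00024282,  0.00476054,  0.00030725,  0.00072666,
       -0.00042668]), 'tau': array([ 2.45851239e-03, -3.39850974e+01,  3.20935357e+01,  1.58708473e-02,
       -1.44356509e-04, -8.62979618e-06]), 'position': array([211.29779266, 479.96886135, 210.63977387]), 'tool_rot': array([ 2.63051619,  1.71584198, -0.00293841]), 'ft_force': array([-0.9238782 ,  0.20396584,  0.02399155]), 'moment': array([ 0.00370199,  0.03468607, -0.01696921]), 'grip_width': 85.34101463629341}
```

View pics/scene0.png

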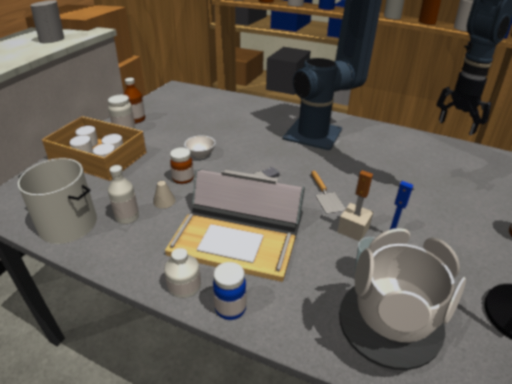

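View pics/top0.png

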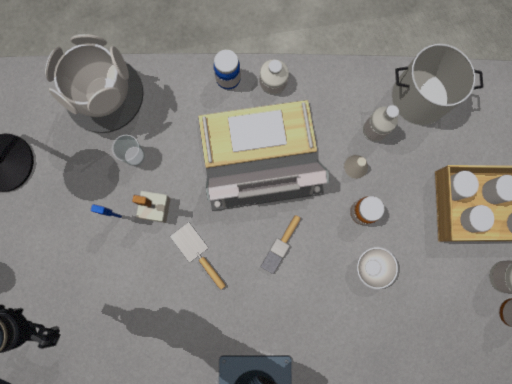

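The scene view shows the orange-handled paddle upright in the stand at (364,185). Lookalikes are the blue paddle at (403,195), the brush at (320,182) and the spatula. In the top view the paddle handle is at (142,200), the stand at (153,207), the blue paddle at (98,210), and the brush and spatula handles at (290,230) and (212,273). I choose the orange upright one in the plaster block. The stop box is at about (265,185), slightly yawed. Next is one close crop of both.

```bash
cat > h.py <<'E'
import numpy as np, cv2
from workcell import readout, viewer, workorder, robot
def ray(m,px):
    K=m["intrinsics"]; d=np.array([(px[0]-K[0][2])/K[0][0],(px[1]-K[1][2])/K[1][1]])
    u=d.copy()
    for _ in range(20): u=d/(1+m["k1"]*(u@u))
    R=np.array(m["R"]);t=np.array(m["t"])
    v=R.T@np.array([*u,1]); return -R.T@t, v/np.linalg.norm(v)
def onz(m,px,z):
    c,v=ray(m,px); return c+v*(z-c[2])/v[2]
def tri(obs):
    A=np.zeros((3,3));b=np.zeros(3)
    for m,px in obs:
        c,v=ray(m,px);P=np.eye(3)-np.outer(v,v);A+=P;b+=P@c
    x=np.linalg.solve(A,b)
    return x,[np.linalg.norm((np.eye(3)-np.outer(v,v))@(x-c)) for c,v in (ray(m,p) for m,p in obs)]
def proj(m,X):
    c=np.array(m["R"])@X+np.array(m["t"]);u=c[:2]/c[2];u=u*(1+m["k1"]*(u@u))
    K=m["intrinsics"];return np.array([u[0]*K[0][0]+K[0][2],u[1]*K[1][1]+K[1][2]])
E
python3 - <<'E'
from h import *
t=cv2.imread("pics/top0.png");s=cv2.imread("pics/scene0.png")
f=lambda im,x,y,w,h,W,H:cv2.resize(im[y:y+h,x:x+w],(W,H),interpolation=cv2.INTER_CUBIC)
a=np.hstack([f(t,120,180,50,50,300,300),f(s,330,160,90,90,300,300)])
b=np.hstack([f(t,195,95,140,120,350,300),f(s,180,160,130,120,250,300)[:, :250]])
cv2.imwrite("pics/crop1.png",np.vstack([a,b]))
mt,ms=viewer.camera_model("top"),viewer.camera_model("scene")
def orange(im,x,y,w,h):
    hsv=cv2.cvtColor(im,cv2.COLOR_BGR2HSV);m=cv2.inRange(hsv,(3,130,60),(20,255,255));k=np.zeros_like(m);k[y:y+h,x:x+w]=m[y:y+h,x:x+w]
    n,l,st,ce=cv2.connectedComponentsWithStats(k);i=1+np.argmax(st[1:,4]);print(st[i],ce[i]);return np.argwhere(l==i)[:,::-1],ce[i]
pt,ct=orange(t,120,180,50,50);ps,cs=orange(s,330,160,60,60)
print(cv2.minAreaRect(pt.astype(np.float32)),cv2.minAreaRect(ps.astype(np.float32)))
print("centroid tri",tri([(mt,ct),(ms,cs)]))
E
```

```text
[133 196  18  10 112] [140.76785714 200.29464286]
[357 171  16  26 281] [363.90035587 182.98576512]
((141.75, 200.25), (18.04268455505371, 7.2562971115112305), 11.309932708740234) ((364.29864501953125, 183.64096069335938), (12.512542724609375, 25.14094352722168), 10.007980346679688)
centroid tri (array([490.98670528, 275.94511841, 161.55709452]), [np.float64(0.09786663819978378), np.float64(0.09786663819959152)])
```

View pics/crop1.png

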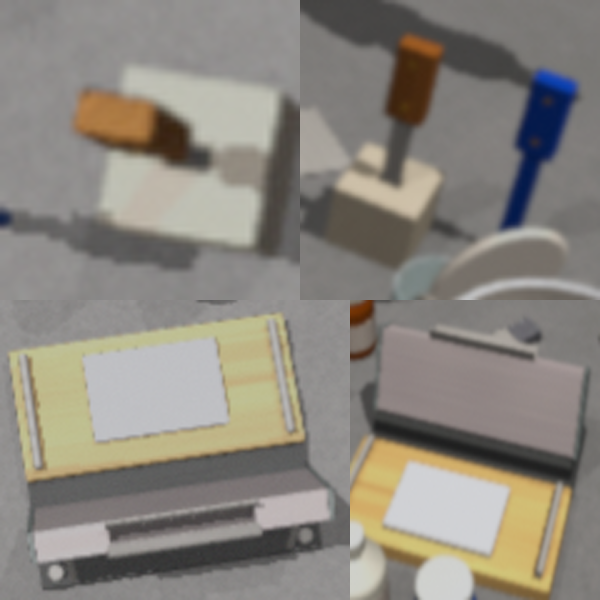

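```bash
python3 - <<'E'
from h import *
mt=viewer.camera_model("top");P=lambda x,y:(195+x/2.5,95+(y-300)/2.5)
for p in [(183,527),(108,540),(258,514),(35,545),(332,500)]: print(p,onz(mt,P(*p),120).round(1))
T=lambda x,y:(120+x/6,180+y/6)
for p in [(125,68),(280,90),(102,225),(260,247)]: print("stand",onz(mt,T(*p),60).round(1))
for p in [(80,105),(155,120)]: print("handle",onz(mt,T(*p),195).round(1))
m=viewer.camera_model("wrist");R=np.array(m["R"]);s=readout.sense()
Rt=cv2.Rodrigues(s["tool_rot"])[0]
print("cam in tool",Rt.T@(-R.T@m["t"]-s["position"]), "optical axis in tool",Rt.T@R.T@[0,0,1.],m["intrinsics"][0][0])
E
```

```text
(183, 527) [534.5 -33.3 120. ]
(108, 540) [521.   41.8 120. ]
(258, 514) [ 548.2 -108.9  120. ]
(35, 545) [515.6 114.9 120. ]
(332, 500) [ 563.  -184.2  120. ]
stand [528.1 301.5  60. ]
stand [518.6 232.3  60. ]
stand [458.5 309.1  60. ]
stand [449.3 239.1  60. ]
handle [493.2 285.5 195. ]
handle [487.4 255.7 195. ]
cam in tool [-9.65610363e-02 -7.10938465e+01 -1.62400602e+02] optical axis in tool [1.06841739e-05 2.79705934e-01 9.60085720e-01] 302.30533919884675
```

Request:
arm_command:
  series:
    - [[0.02,-0.015,0.025],2]
    - [[0.055,-0.043,0.05],4]
    - [[0.09,-0.07,0.07],6]
    - [[0.125,-0.098,0.09],8]
    - [[0.16,-0.125,0.09],10]
    - [[0.195,-0.152,0.09],12]
    - [[0.23,-0.18,0.09],14]
    - [[0.25,-0.195,0.09],16]
  jaw: 1

```text
time_s: 0.77
position: [451.9, 292.5, 301.6]
tool_rot: [-2.365, -2.068, -0.0]
ft_force: [0.2, 0.1, -1.6]
grip_width: 85.3
```

```bash
python3 - <<'E'
from h import *
import pickle
for i in (0,):
    m=viewer.camera_model("wrist");im=viewer.capture("wrist");cv2.imwrite("pics/w1.png",im);pickle.dump(m,open("w1.pkl","wb"))
E
```

Request:
arm_command:
  series:
    - [[0.0,-0.04,0],3]
    - [[0.0,-0.08,0],6]
    - [[0.0,-0.12,0],9]
    - [[0.0,-0.16,0],12]
    - [[0.0,-0.2,0],14]
    - [[0.0,-0.24,0],16]
    - [[0.0,-0.28,0],18]
    - [[0.0,-0.31,0],18]

```text
time_s: 1.48
position: [449.9, -18.6, 301.0]
tool_rot: [-2.015, -2.41, 0.002]
ft_force: [1.0, 0.2, 0.5]
grip_width: 85.4
```

```bash
python3 - <<'E'
from h import *
import pickle
m=viewer.camera_model("wrist");im=viewer.capture("wrist");cv2.imwrite("pics/w2.png",im);pickle.dump(m,open("w2.pkl","wb"))
s=readout.sense();print(s["time_s"],s["position"],s["joints"])
a=cv2.imread("pics/w1.png")
c=np.hstack([a[:, 56:456],im[:, 56:456]]);cv2.imwrite("pics/w12.png",c)
E
```

```text
1.5333 [450.17202961 -23.02771032 300.68477614] [-0.19594549 -0.09982249  0.1341551   1.80520193 -0.00549794 -0.36839042]
```

View pics/w12.png

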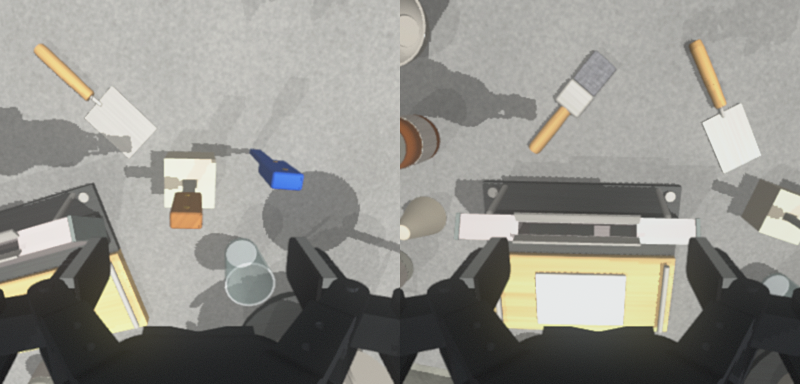

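```bash
python3 - <<'E'
from h import *
import pickle
a=cv2.imread("pics/w1.png");b=cv2.imread("pics/w2.png")
c=cv2.resize(b[180:262,100:366],None,fx=3,fy=3,interpolation=cv2.INTER_CUBIC)
d=cv2.resize(a[145:235,200:290],(330,330),interpolation=cv2.INTER_CUBIC)
o=np.zeros((c.shape[0]+330,c.shape[1],3),np.uint8);o[:c.shape[0]]=c;o[c.shape[0]:,:330]=d
print(o.shape);cv2.imwrite("pics/crop2.png",o)
E
```

```text
(576, 798, 3)
```

View pics/crop2.png

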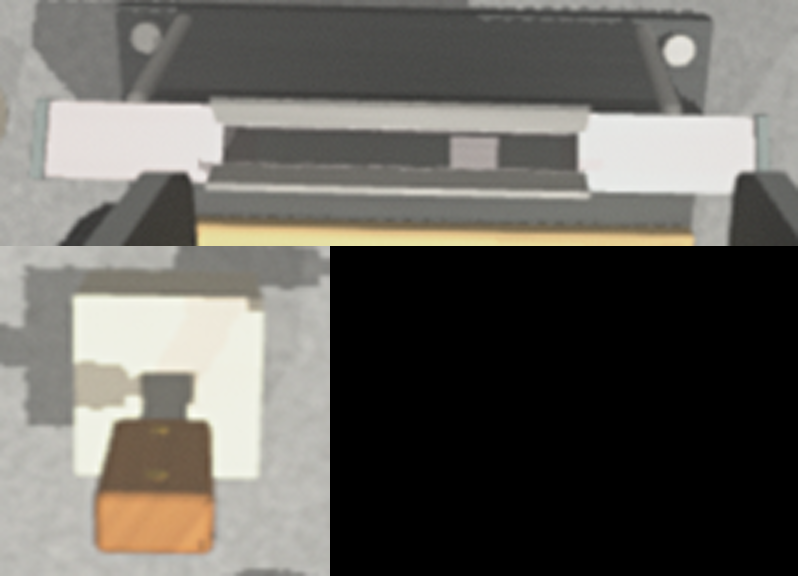

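```bash
python3 - <<'E'
from h import *
import pickle
m1,m2=[pickle.load(open(f"w{i}.pkl","rb")) for i in (1,2)]
mt=viewer.camera_model("top")
W2=lambda x,y:(100+x/3,180+y/3);W1=lambda x,y:(200+x/3.667,145+(y-246)/3.667)
P=lambda x,y:(195+x/2.5,95+(y-300)/2.5);T=lambda x,y:(120+x/6,180+y/6)
print("mouth tri",tri([(m2,W2(399,147)),(mt,P(184,528))]))
for p in [(210,98),(590,107),(206,188),(590,196),(399,147)]: print("lip",onz(m2,W2(*p),124.3).round(1))
for p in [(45,102),(50,180),(753,117),(755,192)]: print("box end top",onz(m2,W2(*p),120).round(1))
print("handle top tri",tri([(m1,W1(155,523)),(mt,T(116,112))]))
for p in [(97,493),(213,493),(213,552),(97,552),(155,523)]: print("h",onz(m1,W1(*p),195).round(1))
for p in [(74,297),(264,297),(264,478),(74,475)]: print("stand",onz(m1,W1(*p),60).round(1))
print(readout.sense()["tool_rot"])
E
```

```text
mouth tri (array([531.72823387, -31.76043647, 128.6890708 ]), [np.float64(2.191478752709525), np.float64(2.1914787527095467)])
lip [ 525.9 -107.7  124.3]
lip [502.6  43.1 124.3]
lip [ 566.  -105.5  124.3]
lip [541.2  51.7 124.3]
lip [533.3 -29.6 124.3]
box end top [ 542.  -176.2  120. ]
box end top [ 577.2 -172.6  120. ]
box end top [496.7 111.  120. ]
box end top [529.5 121.1 120. ]
handle top tri (array([492.81723377, 274.37365068, 185.78872014]), [np.float64(1.3728955298778407), np.float64(1.3728955298777379)])
h [480.  262.4 195. ]
h [484.  292.2 195. ]
h [500.5 290.  195. ]
h [496.4 259.7 195. ]
h [490.3 276.  195. ]
stand [451.9 246.4  60. ]
stand [461.3 316.   60. ]
stand [532.  307.7  60. ]
stand [520.9 234.9  60. ]
[ 2.02041533  2.40274132 -0.00788402]
```

The wrist views show the orange handle in the stand, with its top face at (242,220) in w1, and the slot mouth centred at (233,229) in w2. From these:
- Handle: about (490, 275), yaw about -8°. The heights check to within about 9 mm.
- Slot mouth: (532.5, -30.5, about 126), against 124 expected. Box yaw is +9°.

I now go above the handle.

Request:
arm_command:
  series:
    - [[0.005,0.038,0],-3]
    - [[0.01,0.078,0],-6]
    - [[0.015,0.118,0],-9]
    - [[0.02,0.158,0],-12]
    - [[0.025,0.198,0],-15]
    - [[0.03,0.238,-0.01],-17.6]
    - [[0.035,0.275,-0.025],-17.6]
    - [[0.04,0.298,-0.04],-17.6]
  jaw: 0.4

```text
time_s: 2.2
position: [490.0, 286.2, 260.7]
tool_rot: [-2.356, -2.077, -0.001]
ft_force: [-0.1, -0.6, -0.6]
grip_width: 59.9
```

Request:
arm_command:
  series:
    - [[0,0,0],0]
    - [[0,0,0],0]
    - [[0,0,0],0]
    - [[0,0,0],0]
    - [[0,0,0],0]
    - [[0,0,0],0]
    - [[0,0,0],0]
    - [[0,0,0],0]

```text
time_s: 2.87
position: [490.9, 281.4, 262.2]
tool_rot: [2.36, 2.073, 0.002]
ft_force: [-0.3, -0.4, 0.8]
grip_width: 59.8
```

```bash
python3 - <<'E'
from h import *
m=viewer.camera_model("wrist");s=readout.sense();im=viewer.capture("wrist")
hsv=cv2.cvtColor(im,cv2.COLOR_BGR2HSV);k=cv2.inRange(hsv,(3,120,120),(20,255,255));k[:, :150]=0;k[:,400:]=0
n,l,st,ce=cv2.connectedComponentsWithStats(k);i=1+np.argmax(st[1:,4]);print(st[i],ce[i])
r=cv2.minAreaRect(np.argwhere(l==i)[:,::-1].astype(np.float32));print(r)
for p in [r[0],*cv2.boxPoints(r)]: print(onz(m,p,195).round(1))
print(s["position"],s["tool_rot"],s["grip_width"],s["joints"][5])
cv2.imwrite("pics/w3.png",im)
E
```

```text
[229 183  37  20 597] [248.40033501 192.18425461]
((247.0, 192.5), (19.0, 36.0), 90.0)
[490.1 276.  195. ]
[480.5 263.  195. ]
[484.2 291.1 195. ]
[499.9 289.2 195. ]
[496.2 260.6 195. ]
[490.90019897 281.38548383 262.19811941] [2.36039607e+00 2.07266525e+00 1.55045813e-03] 59.84559220783052 0.531614249621118
```

View pics/w3.png

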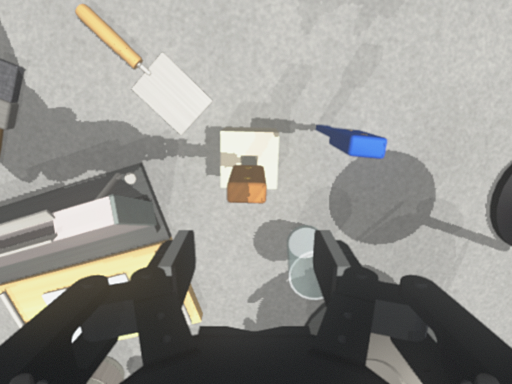

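Handle at (247,192) px again gives (490, 276). The fingers straddle it, the yaw is aligned, and the blue paddle (365,145) is clear. Now I descend and grip.

Request:
arm_command:
  series:
    - [[0,-0.004,-0.01],0]
    - [[-0.001,-0.0055,-0.025],0]
    - [[-0.001,-0.0055,-0.045],0]
    - [[-0.001,-0.0055,-0.065],0]
    - [[-0.001,-0.0055,-0.085],0]
    - [[-0.001,-0.0055,-0.103],0]
    - [[-0.001,-0.0055,-0.103],0]
    - [[-0.001,-0.0055,-0.103],0]

```text
time_s: 3.58
position: [488.6, 275.9, 157.4]
tool_rot: [-2.359, -2.073, 0.004]
ft_force: [0.3, -0.5, -0.0]
grip_width: 60.0
```

Request:
arm_command:
  series:
    - [[0,0,0],0]
    - [[0,0,0],0]
    - [[0,0,0],0]
    - [[0,0,0],0]
    - [[0,0,0],0]
    - [[0,0,0],0]
    - [[0,0,0],0]
    - [[0,0,0],0]
  jaw: -1
  newtons: 40

```text
time_s: 4.25
position: [490.9, 276.9, 160.8]
tool_rot: [2.358, 2.073, 0.006]
ft_force: [0.0, -0.3, 5.5]
grip_width: 31.1
```

Request:
arm_command:
  series:
    - [[0,0,0.01],0]
    - [[0,0,0.03],0]
    - [[0,0,0.055],0]
    - [[0,0,0.08],0]
    - [[0,0,0.105],0]
    - [[0,0,0.13],0]
    - [[0,0,0.15],0]
    - [[0,0,0.16],0]

```text
time_s: 4.92
position: [490.0, 276.6, 321.9]
tool_rot: [2.359, 2.073, 0.005]
ft_force: [0.7, 0.7, 0.5]
grip_width: 31.1
```

```bash
python3 - <<'E'
from h import *
s=readout.sense();print(s["time_s"],s["position"],s["ft_force"],s["moment"],s["grip_width"],s["joints"])
im=viewer.capture("scene");cv2.imwrite("pics/s1.png",cv2.resize(im[60:260,230:480],None,fx=2.4,fy=2.4,interpolation=cv2.INTER_CUBIC))
E
```

```text
4.9167 [489.9911335  276.64178831 321.90094351] [0.73475899 0.71245276 0.46429765] [ 0.00728723 -0.02434591 -0.02887391] 31.12331757845363 [3.94725041e-01 2.10075893e-01 5.01938534e-01 1.85901925e+00
 1.20754650e-04 5.23271513e-01]
```

View pics/s1.png

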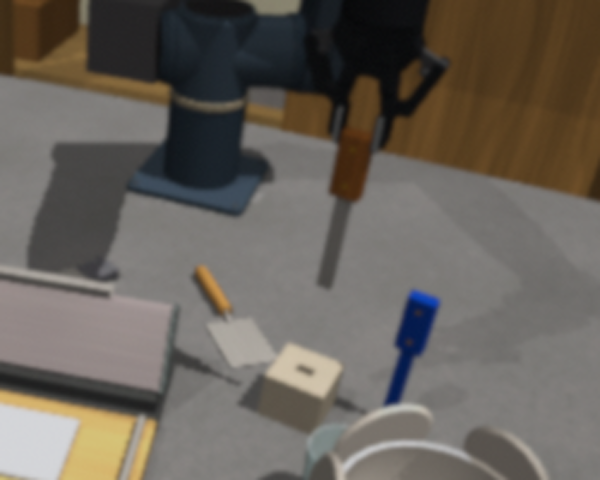

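Paddle is held firmly and hanging straight, and the stand and everything else are in place. I move to the right-hand end of the slot.

Request:
arm_command:
  series:
    - [[0.003,-0.02,0],2]
    - [[0.008,-0.055,0],4]
    - [[0.014,-0.095,0],6]
    - [[0.02,-0.135,0],8]
    - [[0.026,-0.175,0],10]
    - [[0.032,-0.215,0],12]
    - [[0.038,-0.255,0],14]
    - [[0.043,-0.29,0],16.4]

```text
time_s: 5.63
position: [532.2, -16.0, 317.5]
tool_rot: [-2.037, -2.39, 0.002]
ft_force: [0.8, 0.4, -0.5]
grip_width: 30.8
```

Request:
arm_command:
  series:
    - [[0.005,-0.03,0],0]
    - [[0.009,-0.055,0],0]
    - [[0.011,-0.07,0],0]
    - [[0.0114,-0.076,0],0]
    - [[0.0114,-0.076,0],0]
    - [[0.0114,-0.076,0],0]
    - [[0.0114,-0.076,0],0]
    - [[0.0114,-0.076,0],0]

```text
time_s: 6.3
position: [543.9, -88.2, 318.8]
tool_rot: [-2.037, -2.391, -0.001]
ft_force: [-0.2, 0.1, -1.7]
grip_width: 31.0
```

```bash
python3 - <<'E'
from h import *
s=readout.sense();m=viewer.camera_model("wrist");im=viewer.capture("wrist");sc=viewer.capture("scene");tp=viewer.capture("top")
print(s["time_s"],s["position"],s["tool_rot"],s["ft_force"],s["joints"].round(2))
print("tip expected px",proj(m,s["position"]-[0,0,146]),"mouth px",proj(m,np.array([541.9,-89.8,124.3])))
for n in(im,):cv2.imwrite("pics/w4.png",n)
a=cv2.resize(im[120:384,100:412],(624,528));cv2.imwrite("pics/w4c.png",a)
cv2.imwrite("pics/s2.png",sc);cv2.imwrite("pics/t2.png",tp)
E
```

```text
6.3 [543.92489478 -88.21223121 318.77774452] [-2.03731629e+00 -2.39130077e+00 -5.76368064e-04] [-0.15556508  0.10952353 -1.74233176] [-0.28  0.18  0.46  1.85  0.   -0.44]
tip expected px [253.83546678 170.32580093] mouth px [252.77974784 159.38414417]
```

View pics/w4c.png

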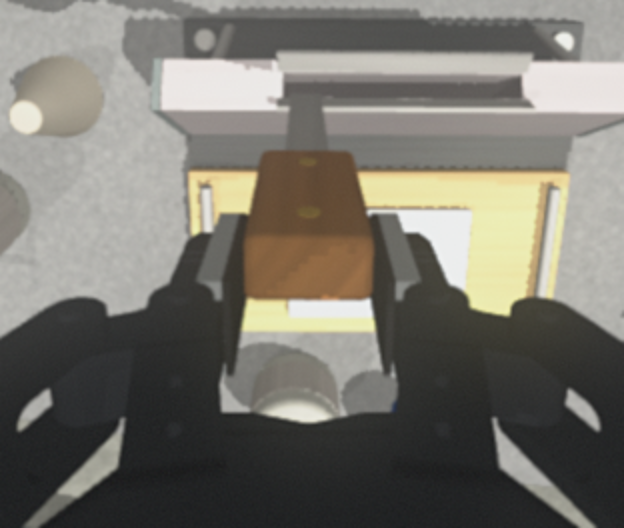

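The tongue tip, at crop (305,95), is in front of the mouth and about 61 mm right of the slot middle, as planned. I lower it into the mouth upright, then tilt it in the pads against the near lip with a light grip.

Request:
arm_command:
  series:
    - [[0,-0.001,-0.01],0]
    - [[0,-0.001,-0.02],0]
    - [[0,-0.001,-0.03],0]
    - [[0,-0.001,-0.04],0]
    - [[0,-0.001,-0.048],0]
    - [[0,-0.001,-0.054],0]
    - [[0,-0.001,-0.054],0]
    - [[0,-0.001,-0.054],0]
  newtons: 22

```text
time_s: 7.12
position: [543.8, -90.4, 264.4]
tool_rot: [-2.039, -2.389, 0.0]
ft_force: [0.5, 0.2, -0.6]
grip_width: 30.9
```

Request:
arm_command:
  series:
    - [[-0.004,-0.0006,0],0]
    - [[-0.008,-0.0013,-0.0002],0]
    - [[-0.012,-0.0019,-0.0005],0]
    - [[-0.016,-0.0025,-0.0009],0]
    - [[-0.02,-0.0032,-0.0013],0]
    - [[-0.024,-0.0038,-0.0019],0]
    - [[-0.028,-0.0044,-0.0026],0]
    - [[-0.032,-0.005,-0.0034],0]

```text
time_s: 7.78
position: [511.6, -95.7, 261.2]
tool_rot: [2.04, 2.389, 0.0]
ft_force: [0.0, -0.2, -0.8]
grip_width: 31.1
```

```bash
python3 - <<'E'
from h import *
s=readout.sense();m=viewer.camera_model("wrist");im=viewer.capture("wrist")
print(s["time_s"],s["position"],s["ft_force"],s["moment"])
cv2.imwrite("pics/w5.png",cv2.resize(im[60:324,100:412],(624,528)))
E
```

```text
7.7833 [511.57103746 -95.67808533 261.1507056 ] [ 0.02391497 -0.21080769 -0.77223234] [0.0201695  0.00642293 0.0316245 ]
```

View pics/w5.png

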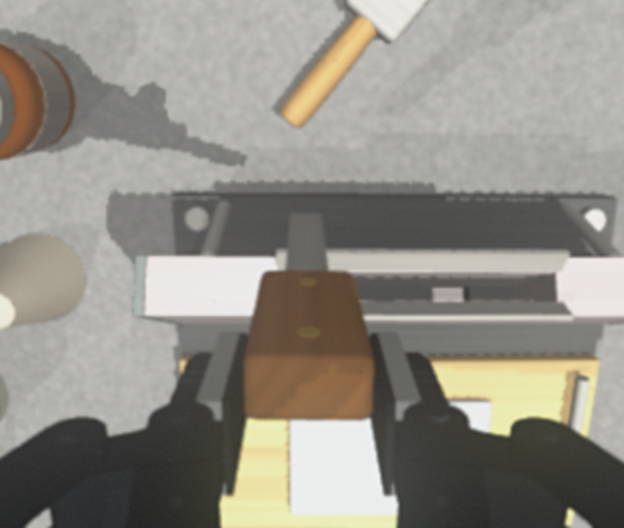

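The tip slid over the near lip without catching and now stands at (305,213), in front of the slot. The leaning mouth's near edge is only about 118 mm high. I lift, go back, and enter deeper on the far side of the mouth before tilting.

Request:
arm_command:
  series:
    - [[0,0,0.01],0]
    - [[0,0,0.02],0]
    - [[0.01,0.002,0.024],0]
    - [[0.02,0.004,0.024],0]
    - [[0.03,0.0055,0.024],0]
    - [[0.038,0.007,0.024],0]
    - [[0.038,0.007,0.024],0]
    - [[0.038,0.007,0.024],0]

```text
time_s: 8.5
position: [549.9, -88.5, 284.6]
tool_rot: [-2.038, -2.389, 0.001]
ft_force: [0.1, 0.8, -0.5]
grip_width: 30.8
```

Request:
arm_command:
  series:
    - [[0,0,-0.006],0]
    - [[0,0,-0.012],0]
    - [[0,0,-0.018],0]
    - [[0,0,-0.023],0]
    - [[0,0,-0.027],0]
    - [[0,0,-0.031],0]
    - [[0,0,-0.035],0]
    - [[0,0,-0.038],0]

```text
time_s: 9.17
position: [549.9, -88.6, 246.6]
tool_rot: [-2.039, -2.389, 0.0]
ft_force: [-0.3, 0.3, -1.2]
grip_width: 30.9
```

Request:
arm_command:
  series:
    - [[-0.004,-0.0006,-0.0005],0]
    - [[-0.008,-0.0013,-0.001],0]
    - [[-0.012,-0.0019,-0.0015],0]
    - [[-0.016,-0.0025,-0.002],0]
    - [[-0.02,-0.0032,-0.003],0]
    - [[-0.024,-0.0038,-0.004],0]
    - [[-0.028,-0.0044,-0.005],0]
    - [[-0.032,-0.005,-0.006],0]

```text
time_s: 9.83
position: [517.9, -93.8, 241.7]
tool_rot: [2.039, 2.388, 0.001]
ft_force: [1.9, 0.9, 1.8]
grip_width: 30.7
```

Request:
arm_command:
  series:
    - [[-0.004,-0.0006,-0.001],0]
    - [[-0.008,-0.0013,-0.002],0]
    - [[-0.012,-0.0019,-0.0035],0]
    - [[-0.016,-0.0025,-0.005],0]
    - [[-0.02,-0.0032,-0.0065],0]
    - [[-0.024,-0.0038,-0.008],0]
    - [[-0.028,-0.0044,-0.01],0]
    - [[-0.032,-0.005,-0.012],0]

```text
time_s: 10.5
position: [485.5, -98.6, 228.8]
tool_rot: [-2.039, -2.389, 0.0]
ft_force: [2.0, 0.3, 1.2]
grip_width: 31.1
```

```bash
python3 - <<'E'
from h import *
s=readout.sense();im=viewer.capture("wrist");sc=viewer.capture("scene")
print(s["time_s"],s["position"],s["ft_force"],s["moment"])
a=cv2.resize(im[20:284,100:412],(468,396));b=cv2.resize(sc[100:232,190:300],(330,396),interpolation=cv2.INTER_CUBIC)
cv2.imwrite("pics/w6.png",np.hstack([a,b]))
E
```

```text
10.5 [485.53698821 -98.57708545 228.84187174] [1.99583033 0.27656889 1.16400396] [ 0.07703275 -0.68178374 -0.00125953]
```

View pics/w6.png

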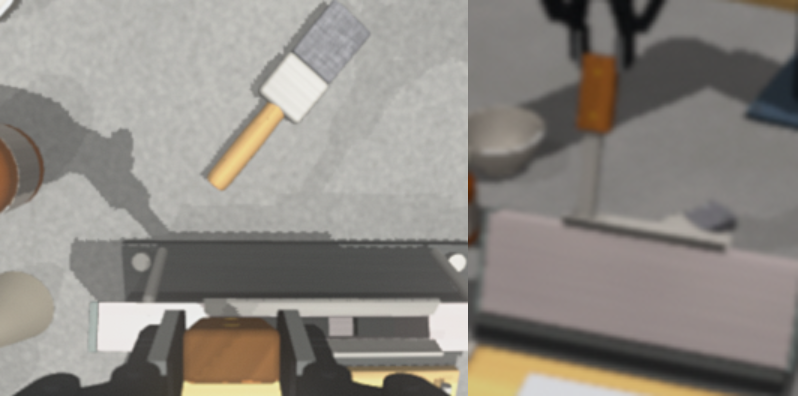

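The paddle is now leaning and in the slot: the scene crop shows its tongue entering at the right-hand end (590,215). The grasp point lies within about 3 mm of the slot axis, so I slide it down along that axis.

Request:
arm_command:
  series:
    - [[0.0025,0.0004,-0.005],0]
    - [[0.005,0.0008,-0.01],0]
    - [[0.0077,0.0012,-0.0155],0]
    - [[0.0103,0.0016,-0.021],0]
    - [[0.013,0.002,-0.026],0]
    - [[0.0155,0.0024,-0.031],0]
    - [[0.018,0.0028,-0.036],0]
    - [[0.0203,0.003,-0.041],0]
  newtons: 30

```text
time_s: 11.27
position: [506.4, -95.4, 187.3]
tool_rot: [-2.039, -2.389, 0.001]
ft_force: [0.4, 0.2, 0.3]
grip_width: 30.9
```

Request:
arm_command:
  series:
    - [[0.0004,0.0001,-0.0009],0]
    - [[0.0008,0.0001,-0.0018],0]
    - [[0.0012,0.0002,-0.0027],0]
    - [[0.0017,0.0003,-0.0036],0]
    - [[0.0021,0.0003,-0.0045],0]
    - [[0.0025,0.0004,-0.0054],0]
    - [[0.0029,0.0005,-0.0063],0]
    - [[0.0029,0.0005,-0.0063],0]

```text
time_s: 11.93
position: [509.2, -95.3, 182.9]
tool_rot: [2.039, 2.389, -0.0]
ft_force: [-1.2, 0.5, 3.9]
grip_width: 30.9
```

Request:
arm_command:
  series:
    - [[0.0004,0.0001,-0.0008],0]
    - [[0.0008,0.0001,-0.0016],0]
    - [[0.0012,0.0002,-0.0024],0]
    - [[0.0014,0.0002,-0.003],0]
    - [[0.0014,0.0002,-0.003],0]
    - [[0.0014,0.0002,-0.003],0]
    - [[0.0014,0.0002,-0.003],0]
    - [[0.0014,0.0002,-0.003],0]

```text
time_s: 12.6
position: [510.2, -95.3, 183.0]
tool_rot: [2.038, 2.387, -0.0]
ft_force: [-6.3, -0.2, 15.1]
grip_width: 31.2
```

Firm contact on the rail: 16 N along the slot axis, TCP z 183 as expected. Now I drag left.

Request:
arm_command:
  series:
    - [[-0.0004,0.0025,0],0]
    - [[-0.0009,0.0055,0],0]
    - [[-0.0014,0.009,0],0]
    - [[-0.002,0.0125,0],0]
    - [[-0.0025,0.016,0],0]
    - [[-0.0031,0.0195,0],0]
    - [[-0.0036,0.0225,0],0]
    - [[-0.004,0.025,0],0]
  newtons: 60

```text
time_s: 13.27
position: [507.6, -76.2, 183.3]
tool_rot: [2.036, 2.375, -0.014]
ft_force: [-3.6, -8.7, 10.0]
grip_width: 30.5
```

Request:
arm_command:
  series:
    - [[-0.0002,0.001,0],0]
    - [[-0.0003,0.002,0],0]
    - [[-0.0005,0.003,0],0]
    - [[-0.0006,0.004,0],0]
    - [[-0.0008,0.005,0],0]
    - [[-0.0009,0.006,0],0]
    - [[-0.0011,0.007,0],0]
    - [[-0.0013,0.008,0],0]

```text
time_s: 13.93
position: [506.4, -68.5, 183.3]
tool_rot: [2.036, 2.374, -0.014]
ft_force: [-3.6, -8.3, 11.1]
grip_width: 30.2
```

Request:
arm_command:
  series:
    - [[-0.0002,0.001,0],0]
    - [[-0.0003,0.002,0],0]
    - [[-0.0005,0.003,0],0]
    - [[-0.0006,0.004,0],0]
    - [[-0.0008,0.005,0],0]
    - [[-0.0009,0.006,0],0]
    - [[-0.0011,0.007,0],0]
    - [[-0.0013,0.008,0],0]

```text
time_s: 14.6
position: [505.1, -60.3, 183.2]
tool_rot: [2.036, 2.374, -0.014]
ft_force: [-3.6, -8.4, 12.2]
grip_width: 30.4
```

Request:
arm_command:
  series:
    - [[-0.0002,0.001,0],0]
    - [[-0.0003,0.002,0],0]
    - [[-0.0005,0.003,0],0]
    - [[-0.0006,0.004,0],0]
    - [[-0.0008,0.005,0],0]
    - [[-0.0009,0.006,0],0]
    - [[-0.0011,0.007,0],0]
    - [[-0.0013,0.008,0],0]

```text
time_s: 15.27
position: [503.8, -52.3, 183.2]
tool_rot: [2.036, 2.374, -0.014]
ft_force: [-4.4, -7.9, 11.2]
grip_width: 30.0
```

Request:
arm_command:
  series:
    - [[-0.0002,0.001,0],0]
    - [[-0.0003,0.002,0],0]
    - [[-0.0005,0.003,0],0]
    - [[-0.0006,0.004,0],0]
    - [[-0.0008,0.005,0],0]
    - [[-0.0009,0.006,0],0]
    - [[-0.0011,0.007,0],0]
    - [[-0.0013,0.008,0],0]

```text
time_s: 15.93
position: [502.5, -44.3, 183.2]
tool_rot: [2.036, 2.374, -0.013]
ft_force: [-3.3, -8.9, 11.9]
grip_width: 30.2
```

Request:
arm_command:
  series:
    - [[-0.0002,0.001,0],0]
    - [[-0.0003,0.002,0],0]
    - [[-0.0005,0.003,0],0]
    - [[-0.0006,0.004,0],0]
    - [[-0.0008,0.005,0],0]
    - [[-0.0009,0.006,0],0]
    - [[-0.0011,0.007,0],0]
    - [[-0.0013,0.008,0],0]

```text
time_s: 16.6
position: [501.2, -36.3, 183.2]
tool_rot: [2.036, 2.374, -0.013]
ft_force: [-4.1, -9.2, 11.6]
grip_width: 30.6
```

Request:
arm_command:
  series:
    - [[-0.0002,0.001,0],0]
    - [[-0.0003,0.002,0],0]
    - [[-0.0005,0.003,0],0]
    - [[-0.0006,0.004,0],0]
    - [[-0.0008,0.005,0],0]
    - [[-0.0009,0.006,0],0]
    - [[-0.0011,0.007,0],0]
    - [[-0.0013,0.008,0],0]

```text
time_s: 17.27
position: [500.0, -28.3, 183.2]
tool_rot: [2.036, 2.374, -0.013]
ft_force: [-3.4, -9.1, 12.1]
grip_width: 30.4
```

Request:
arm_command:
  series:
    - [[-0.0002,0.001,0],0]
    - [[-0.0003,0.002,0],0]
    - [[-0.0005,0.003,0],0]
    - [[-0.0006,0.004,0],0]
    - [[-0.0008,0.005,0],0]
    - [[-0.0009,0.006,0],0]
    - [[-0.0011,0.007,0],0]
    - [[-0.0013,0.008,0],0]

```text
time_s: 17.93
position: [498.6, -20.3, 183.1]
tool_rot: [2.036, 2.374, -0.013]
ft_force: [-4.1, -9.5, 11.8]
grip_width: 29.9
```

Request:
arm_command:
  series:
    - [[-0.0002,0.001,0],0]
    - [[-0.0003,0.002,0],0]
    - [[-0.0005,0.003,0],0]
    - [[-0.0006,0.004,0],0]
    - [[-0.0008,0.005,0],0]
    - [[-0.0009,0.006,0],0]
    - [[-0.0011,0.007,0],0]
    - [[-0.0013,0.008,0],0]

```text
time_s: 18.6
position: [497.2, -11.7, 182.9]
tool_rot: [2.036, 2.375, -0.012]
ft_force: [-3.8, -7.5, 11.5]
grip_width: 30.2
```

Request:
arm_command:
  series:
    - [[-0.0002,0.001,0],0]
    - [[-0.0003,0.002,0],0]
    - [[-0.0005,0.003,0],0]
    - [[-0.0006,0.004,0],0]
    - [[-0.0008,0.005,0],0]
    - [[-0.0009,0.006,0],0]
    - [[-0.0011,0.007,0],0]
    - [[-0.0013,0.008,0],0]

```text
time_s: 19.27
position: [495.9, -1.8, 182.0]
tool_rot: [2.037, 2.379, -0.007]
ft_force: [-0.0, -1.4, -0.4]
grip_width: 30.3
```

Vertical force vanished: the tip is over the groove. I stop dragging and press down along the axis.

Request:
arm_command:
  series:
    - [[0.0004,0.0001,-0.0009],0]
    - [[0.0008,0.0001,-0.0018],0]
    - [[0.0012,0.0002,-0.0027],0]
    - [[0.0017,0.0003,-0.0036],0]
    - [[0.0021,0.0003,-0.0045],0]
    - [[0.0025,0.0004,-0.0054],0]
    - [[0.0029,0.0005,-0.0063],0]
    - [[0.0029,0.0005,-0.0063],0]

```text
time_s: 19.93
position: [497.9, 2.6, 172.2]
tool_rot: [-2.039, -2.389, 0.001]
ft_force: [2.0, -1.1, -0.4]
grip_width: 30.2
```

Request:
arm_command:
  series:
    - [[0.0004,0.0001,-0.0009],0]
    - [[0.0008,0.0001,-0.0018],0]
    - [[0.0012,0.0002,-0.0027],0]
    - [[0.0017,0.0003,-0.0036],0]
    - [[0.0021,0.0003,-0.0045],0]
    - [[0.0025,0.0004,-0.0054],0]
    - [[0.0029,0.0005,-0.0063],0]
    - [[0.0029,0.0005,-0.0063],0]

```text
time_s: 20.6
position: [500.5, 3.0, 168.3]
tool_rot: [2.039, 2.389, 0.0]
ft_force: [-1.6, -1.7, 6.3]
grip_width: 30.4
```

The force returned at a drop of 16.3 mm along the axis, so the paddle is at the groove bottom. Release.

Request:
arm_command:
  series:
    - [[-0.0005,0,0.0015],0]
    - [[-0.0005,0,0.0015],0]
    - [[-0.0005,0,0.0015],0]
    - [[-0.0005,0,0.0015],0]
    - [[-0.0005,0,0.0015],0]
    - [[-0.0005,0,0.0015],0]
    - [[-0.0005,0,0.0015],0]
    - [[-0.0005,0,0.0015],0]
  jaw: 0.4

```text
time_s: 21.27
position: [500.1, 3.2, 167.6]
tool_rot: [-2.039, -2.389, 0.0]
ft_force: [0.2, 0.5, 0.2]
grip_width: 59.6
```

Request:
arm_command:
  series:
    - [[0,0,0.01],0]
    - [[0,0,0.02],0]
    - [[0,0,0.035],0]
    - [[0,0,0.05],0]
    - [[0,0,0.065],0]
    - [[0,0,0.08],0]
    - [[0,0,0.095],0]
    - [[0,0,0.11],0]

```text
time_s: 21.93
position: [500.5, 3.1, 280.1]
tool_rot: [2.038, 2.388, 0.002]
ft_force: [0.4, -0.8, 0.6]
grip_width: 59.9
```

```bash
python3 - <<'E'
from h import *
s=readout.sense();m=viewer.camera_model("wrist");im=viewer.capture("wrist");sc=viewer.capture("scene");ms=viewer.camera_model("scene")
print(s["time_s"],s["position"],s["ft_force"],s["grip_width"])
# expected handle top centre: rail point under + axis*(180-16)
ax=np.array([-.4174,-.0661,.9063]);S=np.array([566.7,-25.1,50]);by=np.array([-.156,.988,0])
for ys in (25,35,45): print(ys,proj(m,S+by*ys+ax*164).round(1),proj(ms,S+by*ys+ax*164).round(1))
a=cv2.resize(im[0:264,100:412],(468,396));b=cv2.resize(sc[100:232,190:300],(330,396),interpolation=cv2.INTER_CUBIC)
cv2.imwrite("pics/w7.png",np.hstack([a,b]))
E
```

```text
21.9333 [500.5051635    3.1051784  280.10613103] [ 0.37119883 -0.78436881  0.57056968] 59.87496102875404
25 [238.1 177.8] [261.7 146.1]
35 [250.1 177.8] [265.3 146.7]
45 [262.2 177.8] [268.8 147.2]
```

View pics/w7.png

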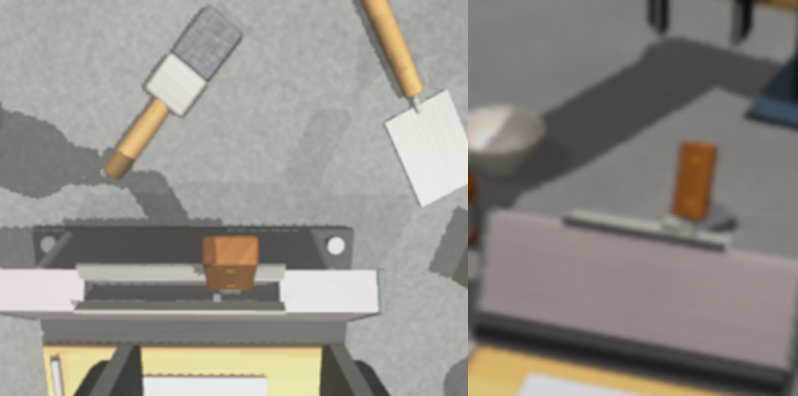

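```bash
python3 - <<'E'
from h import *
m=viewer.camera_model("wrist");im=viewer.capture("wrist");sc=viewer.capture("scene");ms=viewer.camera_model("scene")
s=readout.sense();print(s["time_s"],s["position"])
def top(im,lo,x,y,w,h):
    k=cv2.inRange(cv2.cvtColor(im,cv2.COLOR_BGR2HSV),lo,(20,255,255));o=np.zeros_like(k);o[y:y+h,x:x+w]=k[y:y+h,x:x+w]
    n,l,st,ce=cv2.connectedComponentsWithStats(o);i=1+np.argmax(st[1:,4]);return st[i],np.argwhere(l==i)[:,::-1].astype(float)
sw,pw=top(im,(3,110,60),220,140,70,60);ss,ps=top(sc,(3,120,60),250,140,40,40)
print(sw,ss)
print("top tri",tri([(m,(254,165.5)),(ms,(266.7,149.3))]))
print("handle centroid tri",tri([(m,pw.mean(0)),(ms,ps.mean(0))]))
E
```

```text
22.1333 [500.80174701   3.03844527 278.77026094]
[ 236  155   37   35 1180] [259 148  13  25 265]
top tri (array([4.86538284e+02, 4.66952019e-01, 1.87462032e+02]), [np.float64(0.09784493181671208), np.float64(0.09784493181676536)])
handle centroid tri (array([498.14030573,   1.58128341, 160.42341087]), [np.float64(0.3962422728583207), np.float64(0.39624227285832014)])
```

```bash
python3 - <<'E'
from workcell import workorder
print(workorder.finish_job())
E
```

```text
the job is handed in; nothing more can be done
None
```

The paddle is standing fully down in the hidden groove, released, and the job is handed in at about 22 s of the 64 s allowed.

- **What I did:** I took the paddle out of its stand and tilted it in the pads against the slot's near wall, then slid it down to the rail at the right-hand end. I dragged it left under light pressure until the vertical force vanished, about 34 mm left of the slot's middle. There I stopped, pressed it down and let go.
- **One correction:** my first attempt to tilt it missed, because the tip slid over the near lip without touching anything I could feel. I lifted and entered deeper the second time.
- **Last checks that agreed:**
    - Between rail contact and groove bottom the paddle dropped 16.3 mm along the slot, against 16 mm expected.
    - The wrist force is about zero, and the gripper is open and well above the paddle.
    - The brush, spatula, bowl and stop box looked undisturbed in the last picture. The other bystanders were not rechecked.
- **Checks that disagreed slightly:**
    - The handle top measured 187 mm high, where about 191–199 mm fits fully down. The same method read 9 mm low on the handle in the stand.
    - The paddle leans about 2° or more beyond the slot's 25°, resting on the near wall within the slot's clearance.

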